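Lock the transit case with its drop pin

ROBOT

A 6-joint arm with a two-finger parallel gripper is mounted at the origin on a cart in front of the work surface, level with it; the furniture and walls round the work are solid. World frame = base frame: x ahead of the robot, y to its left, z up, the work surface at z = 0. Lengths are in mm, angles in rad, forces in N, time in s.
With the tool pointing down it reaches from about 400 to 825 mm from the base axis. Payload 7 kg.
Tool frame: the origin (TCP) lies at the very end of the fingers, on their centre line; the grasp point (between the pads) lies 19 mm behind it (r.tcp_to_grasp is the distance from the TCP to the grasp point, in mm); z points along the fingers, y is the line along which they close (so a half turn about z gives the same grasp; the last joint's range is limited). The gripper opens to 88 mm and grips with 3 to 60 N. Pads are 19 mm wide; open, the fingers measure 130 mm over their backs; the gripper's body (78 mm by 193 mm) begins 47 mm behind the grasp point.
Start: joints at [1.481, 0.359, 0.012, 0, -1.224, -0.288], TCP at [248.998, 627.371, 226.561] pointing down, gripper open.
Joint ranges: [-3.07, 3.07], [-1.43, 2.12], [-1.02, 1.25], [-3.03, 1.67], [-3.05, -0], [-3.03, 3.03]. Speed limits (rad/s): [2.39, 2.39, 3.01, 3.14, 3.14, 3.14].

INTERFACE

Orientations are given as a rotation vector (axis times angle).
In Python, from plant import r gives the robot as it stands.
- The arm moves only by the tool apply_moves, never from a script. Its argument "moves" is a list that holds one entry, the list of rows, each a list of 4 numbers: the shift along the world's x, y, z in units of 500 mm (1.0 is 500 mm), then the turn about the world's z in units of 45 degrees (1.0 is 45 degrees). In form: [[[tx, ty, tz, turn], ...]]. A call has 1 to 10 rows; each row is the pose to reach, as a shift and turn from the pose commanded when the call began; what a row does not reach only later rows make up. A row lasts 1/12 s, in which the tool goes at most 41.7 mm and 7.16 degrees, less where a joint would pass 70% of its speed; a pose out of reach is approached as far as the arm can. A call with a number of a shift or a turn outside -1 to 1 is refused whole. A call with a gripper value outside its range is refused whole. "gripper" is the opening, from -1 (shut) to 1 (fully open), set as the call begins (left out, the last holds). The fingers move at their own pace and stop on an object; "newtons" is the grip in N (left out, the last holds). Time passes only in rows, so rows that repeat a pose let the fingers close. It gives the time, the measured TCP pose, the force, the opening and the grip force at its end, in the units of the state.
- r.observe(): the state, without advancing time (a new reading comes with each control period).
- r.read_camera(name): name is "scene" or "top"; returns (picture, depth): 420x560x3 uint8, red, green, blue; 420x560 float32, mm along the optical axis (not along the pixel's ray), 0 where there is no reading.
- r.get_calibration(name): a dict with "mtx" (3x3 intrinsics, pixels), "eye" and "orientation" of the camera in the world. Camera axes: x right, y down, z forward; pixel columns grow to the right and rows downward; lengths in mm; the calibration is good to about 2 mm. A picture is of the moment at which its call begins. get_calibration takes no time and is no camera call.
- r.job_done(): hands the job in; it is judged then, once.
Trained networks look in the newest picture that a camera, given by its name, has taken for a name from the list of things; names that differ only in an ending like _2 or _b are one class to them, and where a whole thing is asked for, a point or a joint stands for the part that bears it (a point fixed in the world has none). Each returns a list of dicts, best first, with "score" (0 to 1); they miss things now and then, are a little off and sometimes report something else, mostly with a low value. They report only what shows in the picture. A call takes as long as a camera call. They do not tell look-alikes from the thing itself.
- r.regions_of(thing, camera): "mask" (420x560 bool, what is visible of it) and "xy" ([column, row] in pixels, amid what is visible of it).
The state is a dict: "time": time; "joint_pos": joint angles; "qd": joint speeds; "joint_torque": joint torques, N m; "ee_pos": TCP position; "ee_rot": TCP orientation; "force": force on the tool from outside, world axes, zero at the start; "torque": the same for the moment, N m; "gripper_width": finger opening in mm; "grasp_force": force on a finger pad.
Only numpy, scipy, OpenCV 4.12 (cv2) and the standard library are available. Lean on these libraries where they do the work, as an engineer would, in place of code of your own. Each camera call takes 0.05 s, during which the arm holds its last target. There are 200 camera calls.

TASK

Lock the blue transit case for the courier: swing its steel hasp over from where it leans back above the lid, down over the staple on the front, then drop the red-gripped pin down through the hole of the staple until its collar rests on it, and let go. The black-gripped pin belongs to another case: leave it standing in the wooden block.

Things in the scene. Friction and masses are not known exactly. Their poses are not given: they have to be found in the camera images.
- hasp (a joint): Slotted steel hasp, 56 wide, 72 mm long, yellow lip 14 mm out at its free end; hinged along the case's width at the top of its front face. 0 = hanging shut, staple through the slot; 1.57 = level to the front; 3.14 = upright. Starts leaning back at its stop, 3.45: reaches 70 mm above and 40 mm behind the hinge. Free hinge: pushed from behind past upright it falls shut by its own weight in 1 s.
- staple_eye (a point): Centre of the top mouth of the upright 17 mm hole in the staple: a level lug 34 wide, 8 thick, 46 mm out of the front of the shut blue case (140 deep, 200 wide, 115 mm high, fixed); top 80 mm over the table. Axes: z up, -x out of the case's front, y its width. Hinge axis of the hasp at x +25, z +30; front face x +30, lid top z +35; shut hasp's outer face x +20 mm.
- red_pin: Locking pin with red grip, loose, 60 g, upright in one of two holes 90 mm apart in a light wooden block (50 x 150, 64 mm high, fixed), its collar resting on the top. Origin on its axis at the collar's underside, z up. Below: steel shank 10 thick, 60 mm long, tapered tip. Above: collar 26 wide, 5 thick; 10 mm neck; red grip 22 wide from z = 35 to 67 mm.
- black_pin: Pin of the same make and size with a black grip, in the block's other hole; to be left there. Origin as for the red pin.
Mind the look-alikes: they are no part of the job. Leave any turquoise look-alike of the red_pin alone.

How it is judged:
By the outcome, as a careful person would: the job done as asked, in the order asked, and still so for the second after the job is handed in, with the robot touching nothing.
It also fails if it takes over 48 s, if anything falls off the work surface, if the arm or the gripper's body presses on something with over 40 N, if the wrist force passes 120 N, or if a joint passes its speed limit or range.

## Working session

There is one attempt and no reset: what is moved stays moved. The work goes in short steps, Python scripts to look and compute and a tool call to move; the robot and the scene stay as the last step left them, time stands still between calls to the robot, and variables do not carry over. Pictures are saved under pics/ and viewed, at most 10 in all, crops included, and the job is handed in when it is done.

Besides the shell and the picture viewer there is one more tool, called after "Emit:" as name(argument=value, ...) on one line, values as JSON. apply_moves: Moves the arm, as the interface text tells. Shifts and turns lie within -1 to 1; 1 stands for 500 mm of shift or 45 degrees of turn. Its arguments: {"type":"object","properties":{"moves":{"type":"array","items":{"type":"array","items":{"type":"array","items":{"type":"number"}}}},"gripper":{"type":"number"},"newtons":{"type":"number"}},"required":["moves"]}

```bash
mkdir -p pics; cat > h.py <<'E'
import numpy as np,cv2
from plant import r
from scipy.spatial.transform import Rotation as R
def cal(n):
    c=r.get_calibration(n);o=np.array(c["orientation"],float)
    M=o if o.shape==(3,3) else R.from_rotvec(o).as_matrix()
    return np.array(c["mtx"]),np.array(c["eye"],float),M
def cloud(n,d):
    K,e,M=cal(n);v,u=np.mgrid[:420,:560]
    p=np.stack([(u-K[0,2])/K[0,0]*d,(v-K[1,2])/K[1,1]*d,d],-1)
    return p@M.T+e
def proj(n,p):
    K,e,M=cal(n);q=(np.atleast_2d(p)-e)@M;q=q@K.T;return q[:,:2]/q[:,2:]
def save(n,img): cv2.imwrite("pics/"+n,img[...,::-1])
E
python3 - <<'E'
from h import *
print(r.get_calibration("scene"),r.get_calibration("top"))
for n in("scene","top"):
    i,d=r.read_camera(n);save(n+"0.png",i);np.savez(n+"0.npz",i=i,d=d)
    for t in("hasp","red_pin","staple_eye"):
        try:
            for x in r.regions_of(t,n):
                P=cloud(n,d)[x["mask"]&(d>0)]
                print(n,t,x["score"],x["xy"],x["mask"].sum(),np.median(P,0).round(),P.min(0).round(),P.max(0).round(),np.median(i[x["mask"]],0))
        except Exception as ex: print(t,ex)
print(r.observe())
E
```

```text
{'mtx': array([[471.6030451 ,   0.        , 276.34425245],
       [  0.        , 471.6030451 , 211.20900408],
       [  0.        ,   0.        ,   1.        ]]), 'eye': array([   1.15316936, -130.76779242,  797.89589735]), 'orientation': array([-2.20171304,  1.21458623, -0.41424793])} {'mtx': array([[473.08754666,   0.        , 277.10062698],
       [  0.        , 473.08754666, 213.26569546],
       [  0.        ,   0.        ,   1.        ]]), 'eye': array([347.20616188, 153.12702353, 955.94997792]), 'orientation': array([-2.1597276 ,  2.14744284, -0.15107618])}
scene hasp 0.69 [240.9, 149.8] 596 [552. 303. 140.] [532. 275.  97.] [629. 371. 178.] [130. 129. 128.]
scene red_pin 0.74 [343.3, 280.9] 386 [404.  -1.  83.] [394. -11.  -1.] [458.  24. 129.] [ 72. 123. 114.]
scene red_pin 0.65 [299.5, 255.8] 341 [404.  82. 109.] [396.  72.  62.] [425.  97. 132.] [158.  77.  68.]
scene red_pin 0.64 [315.0, 304.5] 402 [343.  14. 102.] [334.   4.  -3.] [393.  43. 129.] [ 72. 136. 126.]
scene staple_eye 0.56 [265.6, 154.4] 7806 [570. 271. 112.] [494. 183.  -4.] [787. 484. 178.] [ 63. 101. 137.
[... 503 characters left out ...]
.] [ 25.  84. 162.]
{'time': 0.4, 'joint_pos': array([ 1.48111902e+00,  3.58723448e-01,  1.17760360e-02, -4.49929342e-05,
       -1.22409421e+00, -2.88101562e-01]), 'qd': array([-0.00157544, -0.00309361,  0.0016254 ,  0.0003936 ,  0.0005483 ,
       -0.00038543]), 'joint_torque': array([-8.83239991e-04, -5.81675041e+01,  2.92919970e+01,  6.99348673e+00,
        1.07608803e-02, -7.96984614e-05]), 'ee_pos': array([248.96489812, 627.31417512, 226.41920021]), 'ee_rot': array([ 3.08546593e+00, -5.89868172e-01, -2.79726569e-05]), 'force': array([-0.23706783,  0.53903737,  0.23506276]), 'torque': array([-0.01639044,  0.00668971,  0.03249735]), 'grasp_force': 0.0, 'gripper_width': 87.72887889473483}
```

View pics/scene0.png

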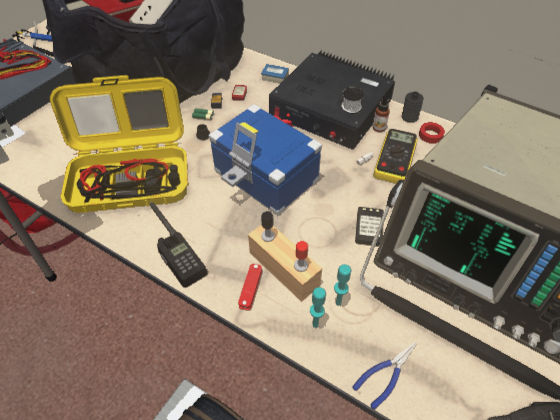

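View pics/top0.png

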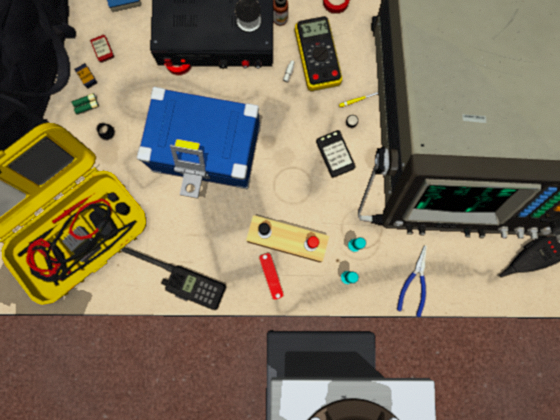

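The red pin shows at top (312,242) and scene (302,250). The black pin is at top (264,229), and two turquoise look-alikes stand off the block at top (358,243) and (350,277). The hasp leans back at top (188,155), with the staple lug at (192,187).

```bash
python3 - <<'E'
from h import *
z=np.load("top0.npz");i,d=z["i"],z["d"];P=cloud("top",d)
X,Y,Z=P[...,0],P[...,1],P[...,2]
hsv=cv2.cvtColor(i,cv2.COLOR_RGB2HSV)
near=(X>480)&(X<760)&(Y>150)&(Y<460)&(d>0)
lid=near&(abs(Z-115)<7)
print("lid z",np.median(Z[lid]),lid.sum())
n,l,s,c=cv2.connectedComponentsWithStats(lid.astype(np.uint8));k=1+s[1:,4].argmax()
rect=cv2.minAreaRect(P[l==k][:,:2].astype(np.float32));print("lid rect",rect,cv2.boxPoints(rect).round(1))
st=(X>470)&(X<560)&(Y>250)&(Y<360)&(abs(Z-80)<6)&(hsv[...,1]<90)
pts=P[st];rs=cv2.minAreaRect(pts[:,:2].astype(np.float32));print("staple",len(pts),np.median(pts[:,2]),rs,cv2.boxPoints(rs).round(1))
bl=(X>340)&(X<460)&(Y>50)&(Y<230)&(abs(Z-64)<6)
n,l,s,c=cv2.connectedComponentsWithStats(bl.astype(np.uint8));k=1+s[1:,4].argmax()
print("block",np.median(Z[l==k]),cv2.minAreaRect(P[l==k][:,:2].astype(np.float32)))
for nm,(u,v) in dict(red=(312,242),black=(264,229)).items():
    w=np.zeros_like(bl);w[v-12:v+12,u-12:u+12]=1
    w&=(Z>120)&(Z<142);q=P[w];print(nm,len(q),q[:,:2].mean(0),np.ptp(q,0),np.median(q[:,2]),(q[:,:2].min(0)+q[:,:2].max(0))/2)
z2=np.load("scene0.npz");P2=cloud("scene",z2["d"])
for nm,(u,v) in dict(red=(302,250),black=(267,218)).items():
    w=np.zeros_like(bl);w[v-20:v+20,u-14:u+14]=1
    w&=(P2[...,2]>127)&(P2[...,2]<142);q=P2[w];print("scene",nm,len(q),(q[:,:2].min(0)+q[:,:2].max(0))/2,np.median(q[:,2]))
a=cv2.resize(i[120:215,130:270],None,fx=4,fy=4,interpolation=cv2.INTER_CUBIC)
b=cv2.resize(z2["i"][120:215,200:340],None,fx=4,fy=4,interpolation=cv2.INTER_CUBIC)
b2=cv2.resize(z2["i"][200:320,230:370],None,fx=2.8,fy=2.8)
save("crop1.png",cv2.resize(np.vstack([a[:300],b[:300]]),(560,600)));save("crop2.png",b2)
E
```

```text
lid z 115.2395863568812 7638
lid rect ((607.7208251953125, 296.1567077636719), (202.3373565673828, 150.1175994873047), 79.50515747070312) [[515.5 210.4]
 [663.1 183. ]
 [700.  382. ]
 [552.3 409.3]]
staple 372 80.04012784318428 ((521.5465698242188, 316.62371826171875), (66.62548065185547, 46.0805778503418), 78.6702880859375) [[492.4 288.5]
 [537.6 279.4]
 [550.7 344.8]
 [505.5 353.8]]
block 64.09170803299668 ((421.6483154296875, 128.8553466796875), (149.93399047851562, 50.21647262573242), 74.84468078613281)
red 124 [409.54444767  85.92045562] [20.86831081 20.58743071 13.29475503] 130.38832875613895 [409.66683064  86.00518378]
black 122 [432.67365745 172.39384326] [19.81428759 21.29442556 14.51941789] 130.3677922697371 [432.6380958 172.4569348]
scene red 100 [408.42186185  83.81062141] 129.69029607247245
scene black 86 [431.08821669 170.25246663] 129.48434876521628
```

View pics/crop1.png

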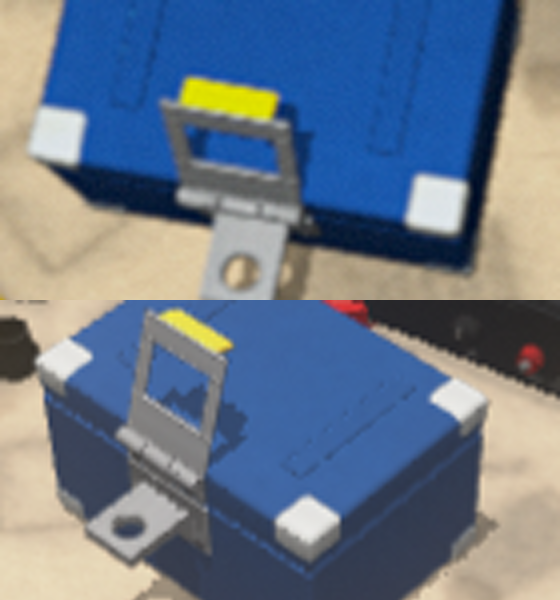

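View pics/crop2.png

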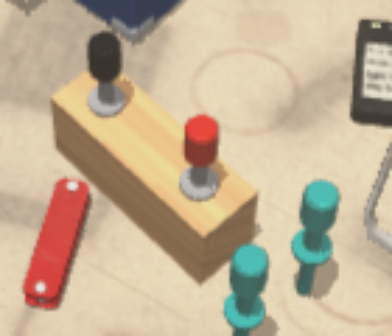

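The top crop shows the staple hole at about (190,187.5) and the leaning hasp with its yellow lip above the lid. The scene crop shows the hole at about (232,177). The pin with the red grip is the one at the right end of the block, and the turquoise pins stand off it.

```bash
python3 - <<'E'
from h import *
for n,(u,v) in dict(top=(190,187.5),scene=(232,176.7)).items():
    z=np.load(n+"0.npz");i,d=z["i"],z["d"];P=cloud(n,d)
    u0,v0=int(u),int(v)
    K,e,M=cal(n)
    def ray(u,v,h):
        q=M@np.array([(u-K[0,2])/K[0,0],(v-K[1,2])/K[1,1],1]);return e+q*(h-e[2])/q[2]
    print(n,"eye guess",ray(u,v,80).round(1))
    print(P[v0-5:v0+7,u0-5:u0+7,2].round().astype(int))
    # lug pixels in case coords
    a=np.radians(-10.5);ex=np.array([np.cos(a),np.sin(a)]);ey=np.array([-ex[1],ex[0]])
    g=ray(u,v,80)[:2];L=np.stack([(P[...,:2]-g)@ex,(P[...,:2]-g)@ey],-1)
    m=(abs(P[...,2]-80)<4)&(abs(L[...,0])<24)&(abs(L[...,1])<26)&(d>0)
    m2=m&(L[...,0]<15);q=L[m2];print("lug x min",np.percentile(q[:,0],[0,2]),"y",np.percentile(q[:,1],[0,2,98,100]),"z",np.median(P[m2][:,2]))
    # hole by dark/other z (not lug) inside
    h=(np.hypot(L[...,0],L[...,1])<14)&~((abs(P[...,2]-80)<9))
    vv,uu=np.nonzero(h);print("hole px",len(uu),uu.mean() if len(uu) else 0,vv.mean() if len(uu) else 0)
    m3=(abs(P[...,2]-115)<5)&(abs(L[...,0]-90)<100)&(abs(L[...,1])<120)&(d>0)
    q=L[m3];print("lid x/y",np.percentile(q,[0,1,99,100],axis=0).round(1).tolist())
    m4=(P[...,2]>160)&(P[...,2]<195)&(abs(L[...,0]-65)<50)&(abs(L[...,1])<50)&(d>0)
    print("hasp top",L[m4].min(0),L[m4].max(0),P[m4][:,2].max())
    m5=(L[...,0]>35)&(P[...,2]>130)&(abs(L[...,0]-65)<60)&(abs(L[...,1])<50)&(d>0)
    q=L[m5];print("hasp y range",np.percentile(q[:,1],[1,99]))
E
```

```text
top eye guess [514.3 313.3  80. ]
[[ 80  78  80  81  83  81  83  80  83  80  79  78]
 [ 81  80  83  82  80  80  80  79  82  79  79  81]
 [ 81  79  81  79  75  70  72  77  78  79  81  80]
 [ 81  81  75  74  -3   1   0   0   0  78  80  81]
 [ 75  82  73   0   1  -1  -2  -1 956   1  82  80]
 [ 80  78  -1  -2  -3   0   0  -3  -1   3  78  80]
 [ 84  77   1  -1   0  -3   0   0  -1  -1  80  80]
 [ 80  78   1   0  -1  -2   1  -3   2   0  77  78]
 [ 77  79   0  -2   1   0   0   2   2  -2  84  82]
 [ 79  78  80   1  -1   2   3   4   2  79  78  79]
 [ 79  78  82  81  -3   0 956  79  80  81  82  81]
 [ 79  81  84  78  81  82  80  81  82  79  80  83]]
lug x min [-16.61038851 -16.36748701] y [-17.80552873 -16.8872376   16.26407086  16.66046151] z 80.21598277583257
hole px 79 198.1772151898734 196.0253164556962
lid x/y [[19.9, -101.0], [24.1, -98.3], [167.3, 97.5], [170.0, 101.3]]
hasp top [ 42.64314966 -28.48065493] [63.91075154 27.64940571] 181.39293888355155
hasp y range [-27.73490037  27.36435215]
scene eye guess [510.9 310.1  80. ]
[[31 80 79 80 79 80 78 78 79 76 79 78]
 [80 77 78 78 78 80 78 78 79 81 78 78]
 [80 79 79 76 81 78 78 78 79 79 77 79]
 [78 79 77 78 76 75 74 74 76 78 79 79]
 [78 79 77 75 74 73 71 77 74 77 81 79]
 [79 78 74 72 26 30 31 35 73 77 81 80]
 [77 76 73 21 23 25 27 30 32 79 81 77]
 [78 78 14 18 19 22 24 25 26 82 79 78]
 [79 79 79 11 15 17 20 21 77 81 79 80]
 [80 80 77 78 78 78 78 81 78 77 78 78]
 [78 79 77 78 79 80 79 80 78 79 80 74]
 [76 75 77 77 80 76 76 79 78 76 76 71]]
lug x min [-15.63603455 -14.63721612] y [-17.14017803 -15.74891279  17.57005738  18.81442016] z 78.67529824395746
hole px 109 236.55963302752295 214.44036697247705
lid x/y [[20.3, -99.1], [25.0, -96.8], [168.6, 99.0], [173.6, 103.3]]
hasp top [ 44.36652803 -26.89804247] [66.23818528 30.50290807] 178.49986446007097
hasp y range [-26.1813931   29.82154064]
```

```bash
python3 - <<'E'
from h import *
for n in("top","scene"):
    d=np.load(n+"0.npz")["d"];P=cloud(n,d)[d>0]
    def hh(a,b,w):
        a,b=np.array(a),np.array(b);t=np.clip((P[:,:2]-a)@(b-a)/max(1,((b-a)@(b-a))),0,1)
        q=P[np.linalg.norm(P[:,:2]-a-t[:,None]*(b-a),axis=1)<w];return np.percentile(q[:,2],[99,100]).round() if len(q) else None
    print(n,hh((249,627),(616,293),120),hh((616,293),(616,294),110),hh((616,293),(409,85),110),hh((409,85),(409,86),110),hh((409,85),(512,312),110))
E
```

```text
top [160. 181.] [177. 181.] [172. 181.] [131. 135.] [173. 181.]
scene [232. 334.] [174. 178.] [152. 178.] [129. 132.] [149. 178.]
```

Emit:
apply_moves(moves=[[[0.36,-0.333,0.06,0.12],[0.36,-0.333,0.06,0.12],[0.36,-0.333,0.06,0.12],[0.72,-0.666,0.04,0.247],[0.72,-0.666,0.04,0.247],[0.72,-0.666,0.04,0.247],[0.72,-0.666,0.04,0.247],[0.72,-0.666,0.04,0.247],[0.72,-0.666,0.04,0.247],[0.72,-0.666,0.04,0.247]]], gripper=-1)

```text
time: 1.23
ee_pos: [555.4, 343.5, 245.9]
ee_rot: [-3.128, 0.288, -0.0]
force: [0.0, 0.1, 0.1]
gripper_width: 27.0
grasp_force: 0.0
```

Emit:
apply_moves(moves=[[[0,0,0,0],[0,0,0,0],[0,0,0,0]]])

```text
time: 1.48
ee_pos: [554.3, 344.7, 245.4]
ee_rot: [3.128, -0.29, -0.0]
force: [0.4, 0.0, -0.4]
gripper_width: 6.5
grasp_force: 0.0
```

Emit:
apply_moves(moves=[[[0.11,-0.1,0,0],[0.11,-0.1,0,0],[0.11,-0.1,0,0],[0.11,-0.1,-0.18,0],[0.11,-0.1,-0.18,0],[0.11,-0.1,-0.18,0],[0.11,-0.1,-0.18,0]]])

```text
time: 2.07
ee_pos: [606.9, 294.9, 152.7]
ee_rot: [3.124, -0.286, -0.007]
force: [-0.3, -0.3, 0.8]
gripper_width: 0.6
grasp_force: 0.0
```

```bash
python3 - <<'E'
from h import *
print(r.observe()["ee_pos"])
i,d=r.read_camera("scene");t,_=r.read_camera("top")
save("s1.png",np.hstack([cv2.resize(i[70:230,170:340],None,fx=2.3,fy=2.3),cv2.resize(t[70:230,130:300],None,fx=2.3,fy=2.3)]))
E
```

```text
[606.92760218 294.93394649 152.72033546]
```

View pics/s1.png

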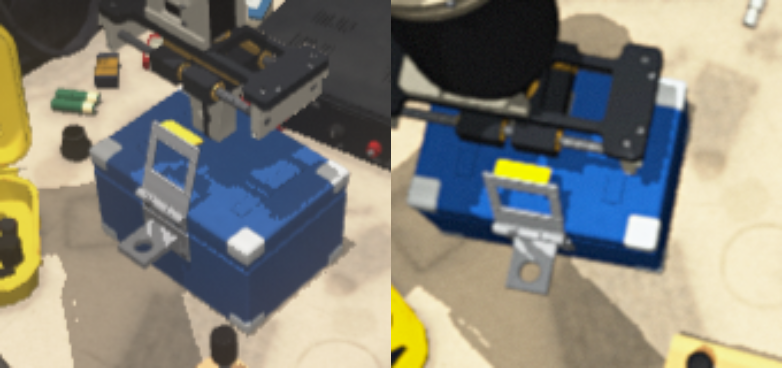

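The closed fingers stand behind the hasp's yellow lip (left half about (210,115), lip at (180,132)). The hasp has not moved. Next I push it towards the front.

Emit:
apply_moves(moves=[[[-0.02,0.004,0,0],[-0.04,0.007,0,0],[-0.055,0.01,0,0],[-0.07,0.013,0,0],[-0.085,0.016,0,0],[-0.1,0.019,0,0],[-0.115,0.021,0,0],[-0.13,0.024,0,0],[-0.145,0.027,0,0],[-0.16,0.03,0,0]]])

```text
time: 3.0
ee_pos: [528.4, 310.2, 155.5]
ee_rot: [3.128, -0.288, -0.0]
force: [0.8, 0.5, 0.7]
gripper_width: 0.2
grasp_force: 0.0
```

Emit:
apply_moves(moves=[[[0,0,0,0],[0,0,0,0],[0,0,0,0]]])

```text
time: 3.25
ee_pos: [529.3, 310.2, 155.6]
ee_rot: [-3.128, 0.288, -0.0]
force: [-0.5, -0.3, 0.7]
gripper_width: 0.3
grasp_force: 0.0
```

```bash
python3 - <<'E'
from h import *
print(r.observe()["ee_pos"])
i,d=r.read_camera("scene");t,_=r.read_camera("top")
save("s2.png",np.hstack([cv2.resize(i[70:230,170:340],None,fx=2.3,fy=2.3),cv2.resize(t[70:230,130:300],None,fx=2.3,fy=2.3)]))
E
```

```text
[529.33996338 310.19414053 155.63597602]
```

View pics/s2.png

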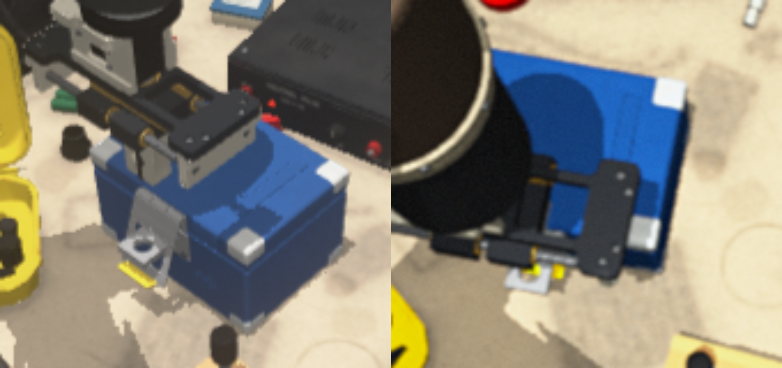

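The hasp has swung over the staple and its yellow lip hangs at the front (left half about (135,272)). Next is the red pin.

Emit:
apply_moves(moves=[[[0,0,0.14,0],[0,0,0.14,0],[-0.12,-0.225,0.14,0],[-0.12,-0.225,0.14,0],[-0.12,-0.225,0.14,0],[-0.24,-0.45,0.14,0],[-0.24,-0.45,0.14,0],[-0.24,-0.45,0.14,0],[-0.24,-0.45,0.14,0],[-0.24,-0.45,0.14,0]]], gripper=0.2)

```text
time: 4.18
ee_pos: [408.3, 83.2, 226.3]
ee_rot: [-3.127, 0.292, -0.002]
force: [0.1, 0.1, -1.0]
gripper_width: 52.1
grasp_force: 0.0
```

Emit:
apply_moves(moves=[[[0,0,0,0],[0,0,0,0]]])

```text
time: 4.35
ee_pos: [410.0, 85.7, 225.8]
ee_rot: [-3.128, 0.288, -0.001]
force: [0.4, 0.9, 1.0]
gripper_width: 52.5
grasp_force: 0.0
```

```bash
python3 - <<'E'
from h import *
o=r.observe();print(o["ee_pos"],o["gripper_width"],o["ee_rot"])
z0=np.load("scene0.npz")
i,d=r.read_camera("scene");t,td=r.read_camera("top")
p=o["ee_pos"];print(proj("scene",p),proj("top",p))
n=lambda im,P:im
for nm,im,dd in(("scene",i,d),("top",t,td)):
    for x in r.regions_of("hasp",nm)[:2]:
        P=cloud(nm,dd)[x["mask"]&(dd>0)];print(nm,"hasp",x["score"],np.median(P,0).round(),P.min(0).round(),P.max(0).round())
a=i.copy();u,v=proj("scene",p)[0].round().astype(int);cv2.drawMarker(a,(int(u),int(v)),(255,0,255),0,5)
save("s3.png",np.hstack([cv2.resize(a[130:330,190:360],None,fx=2.3,fy=2.3),cv2.resize(t[80:280,130:300],None,fx=2.3,fy=2.3)]))
E
```

```text
[409.96406332  85.73020621 225.77076328] 52.51825437601957 [-3.12803093e+00  2.88429064e-01 -7.76447040e-04]
[[303.25411989 209.3267409 ]] [[318.41199682 236.96363142]]
scene hasp 0.92 [531. 302.  87.] [386. 173.  14.] [545. 334. 294.]
top hasp 0.75 [533. 302.  94.] [519. 282.  -1.] [543. 337. 117.]
```

View pics/s3.png

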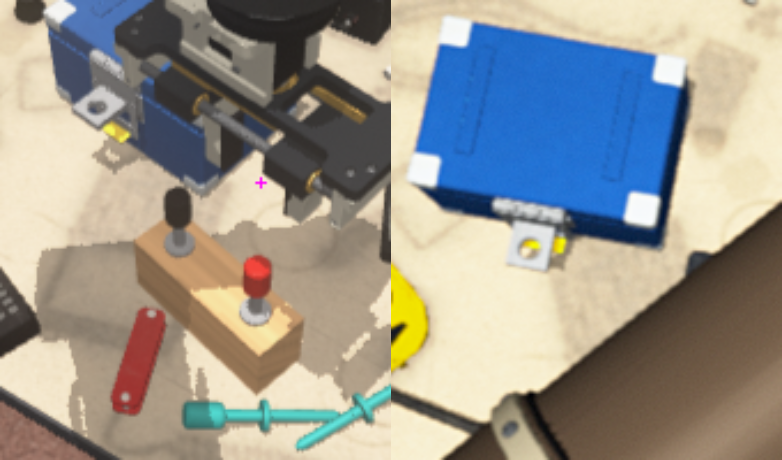

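The red pin stands in the block below the gripper (crop about (257,275)), the hasp hangs with its lip under the lug, and the black pin is untouched. The turquoise pins are now lying at (230,415) and (350,415), so I'll compare them with the first picture. I'll also check the fingers and the hasp angle numerically.

```bash
python3 - <<'E'
from h import *
o=r.observe();p=o["ee_pos"]
for n in("scene","top"):
    i,d=r.read_camera(n);P=cloud(n,d);h=cv2.cvtColor(i,cv2.COLOR_RGB2HSV)
    a=np.radians(-10.5);ex=np.array([np.cos(a),np.sin(a)]);ey=np.array([-ex[1],ex[0]])
    if n=="scene":
        q=P[(d>0)&(P[...,2]>222)&(P[...,2]<270)&(np.linalg.norm(P[...,:2]-p[:2],axis=-1)<110)]
        l=np.stack([(q[:,:2]-p[:2])@ex,(q[:,:2]-p[:2])@ey,q[:,2]],1)
        for z0 in range(222,270,8):
            w=l[(l[:,2]>=z0)&(l[:,2]<z0+8)]
            if len(w):print(z0,len(w),np.histogram(w[:,1],np.arange(-110,111,10))[0],w[:,0].min().round(),w[:,0].max().round())
    y=(h[...,0]>24)&(h[...,0]<34)&(h[...,1]>150)&(np.linalg.norm(P[...,:2]-[520,311],axis=-1)<60)&(d>0)
    q=P[y]-[512.8,312,0];print(n,"yellow",y.sum(),np.c_[q[:,:2]@ex,q[:,:2]@ey,q[:,2]].round()[::6].tolist())
    t=(h[...,0]>80)&(h[...,0]<95)&(h[...,1]>100)&(P[...,0]<470)&(P[...,1]<120)&(d>0)
    q=P[t]
    if len(q):print(n,"turq",q.min(0).round(),q.max(0).round())
i,d=r.read_camera("scene");save("s4.png",cv2.resize(i[60:420,140:480],None,fx=1.6,fy=1.6))
E
```

```text
222 41 [ 0  0  0  0  0  0  6  5  4  0  0  0  0 24  2  0  0  0  0  0  0  0] -11.0 11.0
230 111 [ 0  0  0  0  0  0 34 15  2  0  0  0  0 38 20  2  0  0  0  0  0  0] -13.0 11.0
238 104 [ 0  0  0  0  0  0 26 20  3  0  0  0  0 34 18  3  0  0  0  0  0  0] -12.0 9.0
246 82 [ 0  0  0  0  0  0 19 11  4  0  0  0  0 24 22  2  0  0  0  0  0  0] -12.0 4.0
254 54 [ 0  0  0  0  0  0 10  0  0  0  0  0  0 23 16  5  0  0  0  0  0  0] -13.0 9.0
262 52 [ 0  0  0  0  0  0  0  0  0  0  0  0  0 27 16  9  0  0  0  0  0  0] -12.0 9.0
scene yellow 29 [[-5.0, -17.0, 71.0], [15.0, 2.0, 37.0], [8.0, 1.0, 37.0], [17.0, -15.0, 39.0], [7.0, -16.0, 41.0]]
scene turq [ 315. -258.    5.] [463.  98. 240.]
top yellow 49 [[20.0, -11.0, 41.0], [18.0, -12.0, 44.0], [12.0, 11.0, 41.0], [17.0, -14.0, 41.0], [10.0, 8.0, 44.0], [15.0, -16.0, 41.0], [12.0, -11.0, 43.0], [11.0, -14.0, 42.0], [9.0, -18.0, 42.0]]
top turq [ 454. -256.  198.] [ 470. -131.  245.]
```

View pics/s4.png

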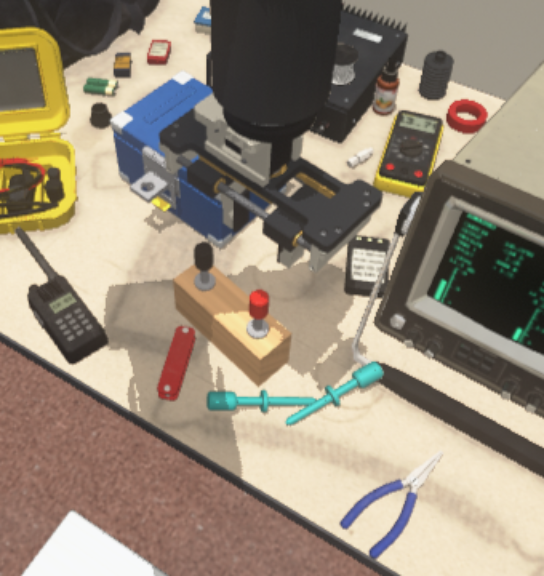

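The red and black pins are upright in the block. The turquoise pins lie flat on the table at (260,400) and (335,395), clear of the path. The lip points sit at z of about 40 and x of 7 to 20, so the hasp is shut. I'll descend and grip.

Emit:
apply_moves(moves=[[[-0.002,-0.002,-0.07,0],[-0.002,-0.002,-0.13,0],[-0.002,-0.002,-0.17,0],[-0.002,-0.002,-0.2,0],[-0.002,-0.002,-0.23,0],[-0.002,-0.002,-0.25,0],[-0.002,-0.002,-0.26,0],[-0.002,-0.002,-0.26,0]]])

```text
time: 5.37
ee_pos: [407.7, 83.8, 94.6]
ee_rot: [3.127, -0.288, -0.003]
force: [0.1, 0.4, 0.9]
gripper_width: 52.5
grasp_force: 0.0
```

Emit:
apply_moves(moves=[[[0,0,0,0],[0,0,0,0],[0,0,0,0],[0,0,0,0],[0,0,0,0],[0,0,0,0]]], gripper=-1, newtons=25)

```text
time: 5.87
ee_pos: [408.3, 84.2, 95.9]
ee_rot: [-3.128, 0.288, -0.001]
force: [0.3, 0.2, -0.1]
gripper_width: 21.0
grasp_force: 25.0
```

Emit:
apply_moves(moves=[[[0,0,0.04,0],[0,0,0.1,0],[0,0,0.16,0],[0,0,0.22,0],[0,0,0.28,0],[0,0,0.3,0],[0.05,0.11,0.3,0],[0.08,0.17,0.3,0],[0.11,0.24,0.3,0],[0.14,0.3,0.3,0]]])

```text
time: 6.7
ee_pos: [478.5, 235.8, 245.5]
ee_rot: [-3.128, 0.289, -0.0]
force: [0.4, 0.1, -0.3]
gripper_width: 21.3
grasp_force: 25.0
```

Emit:
apply_moves(moves=[[[0.03,0.07,0,0],[0.06,0.14,-0.02,0],[0.068,0.154,-0.06,0],[0.068,0.154,-0.09,0],[0.068,0.154,-0.1,0],[0.068,0.154,-0.1,0],[0.068,0.154,-0.1,0],[0.068,0.154,-0.1,0]]])

```text
time: 7.37
ee_pos: [512.6, 311.0, 197.0]
ee_rot: [-3.127, 0.288, -0.002]
force: [-0.9, 0.3, -0.6]
gripper_width: 21.4
grasp_force: 25.0
```

```bash
python3 - <<'E'
from h import *
o=r.observe();p=o["ee_pos"];print(p,o["ee_rot"],o["gripper_width"],o["grasp_force"])
a=np.radians(-10.5);ex=np.array([np.cos(a),np.sin(a)]);ey=np.array([-ex[1],ex[0]])
C=[]
for n in("scene","top"):
    i,d=r.read_camera(n);P=cloud(n,d)
    L=np.stack([(P[...,:2]-p[:2])@ex,(P[...,:2]-p[:2])@ey,P[...,2]],-1)
    m=(d>0)&(np.hypot(L[...,0],L[...,1])<25)
    for z0 in range(96,176,6):
        w=L[m&(L[...,2]>=z0)&(L[...,2]<z0+6)]
        if len(w)>3:print(n,z0,len(w),w[:,0].min().round(1),np.median(w[:,:2],0).round(1),w[:,1].min().round(1),w[:,1].max().round(1))
    m=(d>0)&(abs(P[...,2]-80)<4)&(np.hypot(L[...,0],L[...,1])<40)
    w=L[m];print(n,"lug",len(w),np.percentile(w,[1,99],axis=0).round(1).tolist())
    b=i.copy();u,v=proj(n,p-[0,0,32])[0];C.append(cv2.resize(b[int(v)-40:int(v)+60,int(u)-50:int(u)+50],None,fx=3.9,fy=3.9,interpolation=cv2.INTER_CUBIC))
save("s5.png",np.hstack(C))
E
```

```text
[512.60767832 311.0315552  196.99669347] [-3.12695743e+00  2.88465034e-01 -2.23808684e-03] 21.356935176262777 24.99978940235451
scene 96 18 18.1 [20.  -2.1] -15.7 13.6
scene 102 24 -1.6 [19.6  0.1] -14.9 14.6
scene 108 35 -4.0 [20.9 -1. ] -11.7 14.4
scene 114 13 -4.7 [ 0.2 -3.3] -4.8 0.9
scene 120 10 -4.4 [-2.9 -3.3] -5.8 3.3
scene 126 10 -4.7 [-2.5 -3.2] -6.3 1.9
scene 132 11 -4.8 [-3.2 -2.7] -5.0 0.6
scene 138 10 -4.3 [-2.5 -3.1] -6.5 -0.1
scene 144 13 -5.0 [-1.3 -4.5] -5.1 0.5
scene 150 11 -4.0 [-2.5 -2.5] -5.4 2.1
scene 162 28 -11.2 [-4.9 -6.8] -13.7 9.9
scene 168 59 -12.9 [-2.8 -4.4] -14.7 12.3
scene 174 14 -4.4 [-1.1 -3.3] -6.3 1.5
scene lug 227 [[-16.3, -27.0, 76.2], [28.3, 17.7, 83.4]]
top lug 65 [[-15.2, -22.8, 76.3], [28.9, 18.7, 83.0]]
```

View pics/s5.png

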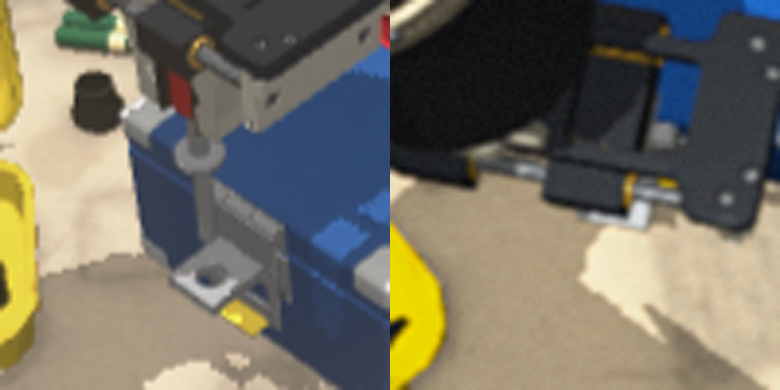

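The pin hangs upright over the staple, shank tip in the left half at about (205,240) and the hole at (212,273). In that camera's frame the pin axis matches the hole to about 1 mm. I'll lower it gently.

Emit:
apply_moves(moves=[[[-0.002,0,-0.01,0],[-0.002,0,-0.03,0],[-0.002,0,-0.045,0],[-0.002,0,-0.06,0],[-0.002,0,-0.07,0],[-0.002,0,-0.08,0],[-0.002,0,-0.08,0]]])

```text
time: 8.05
ee_pos: [510.7, 310.7, 154.1]
ee_rot: [3.127, -0.288, -0.002]
force: [-0.1, -0.7, -0.7]
gripper_width: 20.8
grasp_force: 25.0
```

Emit:
apply_moves(moves=[[[0,0,-0.015,0],[0,0,-0.03,0],[0,0,-0.045,0],[0,0,-0.06,0],[0,0,-0.07,0],[0,0,-0.077,0],[0,0,-0.082,0],[0,0,-0.082,0]]])

```text
time: 8.72
ee_pos: [511.0, 310.9, 114.0]
ee_rot: [3.128, -0.288, -0.001]
force: [0.4, -0.2, -0.2]
gripper_width: 21.0
grasp_force: 25.0
```

Emit:
apply_moves(moves=[[[0,0,-0.002,0],[0,0,-0.003,0],[0,0,-0.003,0],[0,0,-0.003,0]]])

```text
time: 9.05
ee_pos: [511.3, 311.2, 113.3]
ee_rot: [-3.128, 0.288, -0.0]
force: [-0.1, -0.4, -0.6]
gripper_width: 21.4
grasp_force: 25.0
```

Emit:
apply_moves(moves=[[[0,0,0,0],[0,0,0,0],[0,0,0,0],[0,0,0,0],[0,0,0,0]]], gripper=-0.3)

```text
time: 9.47
ee_pos: [511.2, 311.1, 113.2]
ee_rot: [-3.128, 0.288, -0.0]
force: [0.8, 0.3, 0.9]
gripper_width: 30.2
grasp_force: 0.0
```

Emit:
apply_moves(moves=[[[0,0,0.03,0],[0,0,0.08,0],[0,0,0.14,0],[0,0,0.2,0],[-0.05,0.05,0.25,0],[-0.1,0.1,0.25,0],[-0.15,0.15,0.25,0],[-0.2,0.2,0.25,0],[-0.25,0.25,0.25,0],[-0.25,0.25,0.25,0]]])

```text
time: 10.3
ee_pos: [382.9, 439.6, 238.3]
ee_rot: [-3.127, 0.283, 0.0]
force: [0.9, -0.2, -0.6]
gripper_width: 30.8
grasp_force: 0.0
```

```bash
python3 - <<'E'
from h import *
C=[]
for n in("scene","top"):
    i,d=r.read_camera(n);P=cloud(n,d);h=cv2.cvtColor(i,cv2.COLOR_RGB2HSV)
    m=((h[...,0]<6)|(h[...,0]>174))&(h[...,1]>140)&(np.linalg.norm(P[...,:2]-[512,311],axis=-1)<60)&(d>0)
    if m.sum():print(n,m.sum(),np.median(P[m],0).round(1),P[m].min(0).round(),P[m].max(0).round())
    C.append(cv2.resize(i[90:310,150:370] if n=="scene" else i[80:300,130:350],(390,390),interpolation=cv2.INTER_CUBIC))
save("s6.png",np.hstack(C))
E
```

```text
scene 146 [506.  306.5 140.3] [499. 298. 100.] [551. 350. 147.]
top 143 [511.3 310.2 146.2] [502. 301.  61.] [538. 337. 150.]
```

View pics/s6.png

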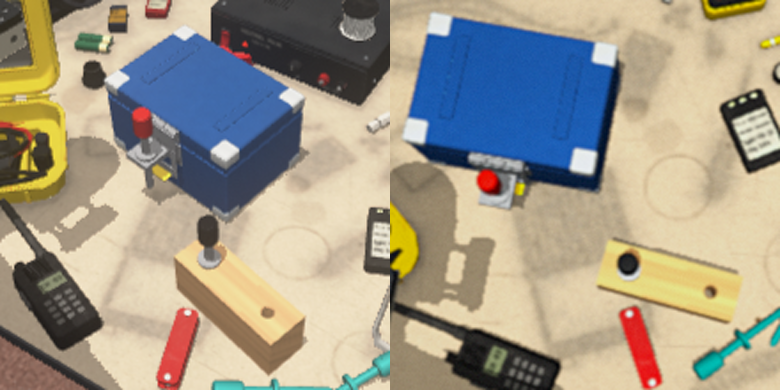

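The red pin stands upright in the staple (left half about (143,135)) with its top at 147 mm, which is 80 + 67, so the collar is seated. The hasp is shut, the black pin is still in the block, and the gripper is clear.

```bash
python3 -c "
from plant import r
print(r.job_done())"
```

```text
the job is handed in; nothing more can be done
None
```

The hasp is shut over the staple, the red pin is seated on its collar and released, and the black pin was left in its block; but the two turquoise look-alikes, standing at the start, were found lying on the table mid-job — I didn't see what toppled them and can't rule out the arm.

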